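# Shake the tally pin out of the slotted box

### The arm

A 6-joint arm with a two-finger parallel gripper is mounted at the origin on the work surface. World frame = base frame: x ahead of the robot, y to its left, z up, the work surface at z = 0. Lengths are in m, angles in degrees, forces in N, time in s.
With the tool pointing down it reaches from about 0.3 to 0.75 m from the base axis. Payload 8.5 kg.
Tool frame: the origin (TCP) lies at the very end of the fingers, on their centre line; the grasp point (between the pads) lies 19 mm behind it; x points along the fingers, y is the direction in which the jaws open and shut, and the axes are right-handed (so a half turn about x gives the same grasp; the last joint's range is limited). The gripper opens to 85 mm and grips with 20 to 120 N. Pads are 22 mm wide; open, the fingers measure 114 mm over their backs; the gripper's body (76 mm by 85 mm) begins 54 mm behind the grasp point. The pads swing forward as they close: fully open they stand 13 mm farther back than shut.
Start: joints at [52.523, 21.807, 74.336, -0, 83.858, -12.336], TCP at [0.234, 0.498, 0.231] pointing down, gripper open.
Joint ranges: [-178.18, 178.18], [-50.72, 133.34], [12.68, 142.11], [-81.47, 261.47], [9.98, 163.14], [-165.26, 165.26]. Speed limits (degrees/s): [136.94, 136.94, 180, 180, 180, 180].

### API

Orientations are given as a 3x3 rotation matrix whose columns are the frame's x, y, z axes.
In Python, from rig import sensors, cams, env gives the robot as it stands.
- The arm moves only by the shell command python3 -m crank 'ROWS' [FORCE]. ROWS is a JSON object of lists of equal length, an entry for each row: "hand": the closure in counts, from 0 (fully open) to 255 (shut); "translation": the shift along the tool's x, y, z in m, a list of three; "dr": the turn, a rotation vector about the tool's x, y, z in rad, a list of three. A call has 1 to 5 rows; each row is the pose to reach, as a shift and turn from the pose commanded when the call began, along the tool's axes at that moment; what a row does not reach only later rows make up. A row lasts 1/10 s, in which the tool goes at most 50 mm and 8.59 degrees, less where a joint would pass 70% of its speed; a pose out of reach is approached as far as the arm can. A call with a gripper value outside its range is refused whole. The fingers move at their own pace and stop on an object; FORCE is the grip in N (left out, the last holds). Time passes only in rows, so rows that repeat a pose let the fingers close. It gives the time, the measured TCP pose, the force and the opening at its end, in the units of the state.
- sensors.observe(): the state, without advancing time (a new reading comes with each control period).
- cams.get_image(name): name is "side" or "top" or "wrist"; returns (picture, depth): 384x512x3 uint8, blue, green, red; 384x512 float32, m along the optical axis (not along the pixel's ray), 0 where there is no reading.
- cams.calibration(name): a dict with "vertical_fov" (degrees; the focal length in pixels is half the picture's height over the tangent of half this angle, whatever the lens; pixels are square), "cx", "cy" (the principal point, pixels), "extrinsics" (4x4, takes a point from camera to world coordinates). Camera axes: x right, y down, z forward; pixel columns grow to the right and rows downward; lengths in m; the calibration is good to about 2 mm. A picture is of the moment at which its call begins: read the wrist's pose just before it. calibration takes no time and is no camera call; for the wrist camera it gives the pose at the moment of the call.
- env.close_job(): hands the job in, once; it reports no verdict.
The state is a dict: "time_s": time; "q": joint angles; "qvel": joint speeds; "joint_efforts": joint torques, N m; "position": TCP position; "tool_rot": TCP orientation; "ft_force": force on the tool from outside, world axes, zero at the start; "wrist_torque": the same for the moment, N m; "grip_width": finger opening in m.
Only numpy, scipy, OpenCV 4.12 (cv2) and the standard library are available. Lean on these libraries where they do the work, as an engineer would, in place of code of your own. Each camera call takes 0.05 s, during which the arm holds its last target. There are 200 camera calls.

### The job

Empty the tally box, the oblong wooden box with the clear top that stands slot-down on the cork mat. Lift it, hold it low over the open metal tray with the steel pin still inside, and shake it there, slot down, until the pin lines up with the slot and drops into the tray; then stand the box back on the mat, slot down, wholly on the mat, and let go.

Things in the scene. Friction and masses are not known exactly. Their poses are not given: they have to be found in the camera images.
- tally_box: Closed brown wooden box with clear top, 96 (x) x 56 (y) x 70 mm high, about 0.3 kg, standing upside down. Origin: centre of underside, z up. Walls 4 mm; plain sides: grip across the 56 mm, 15 to 60 mm up. Only opening: slot in the underside at the origin, 20 mm along x, 48 mm along y (full inner width). Inner floor slopes down 8 deg from the slot (10.8 mm up) to both end walls (6 mm up).
- pin: Steel cylinder 12 mm in diameter, 36 mm long, 32 g, loose in the tally box, at first at the box's +x end. Origin: centre; y along the cylinder. In gentle carrying it stays at the end; it rolls up to the slot and drops, if lying roughly along the slot, when the box is shaken briskly along its x (60 mm strokes, over 1.5 m/s2) or tipped over 10 deg about its y.
- tray: Open shallow dark steel tray standing loose on the table, 160 (x) x 140 (y) mm and 35 mm high, walls and floor 4 mm thick, 0.8 kg. Origin: centre of the underside, z up.
- mat: Flat cork mat fixed on the table, 160 (x) x 120 (y) x 3 mm. Origin: centre of its underside, z up. The tally box starts on it.
There are look-alikes about, which are no part of the job. Of the things that look like the mat, take the one that is farthest to the robot's left at the start.

How it is judged (in metres and radians):
On the way, in this order (a step that is already met when the one before it is completed fails the run):
1. the tally box is held over the tray with the pin still in it (x of tally_box in the frame of tray between -0.07 and 0.07 m and y of tally_box in the frame of tray between -0.06 and 0.06 m and height (world z) of tally_box above 0.035 m and z of pin in the frame of tally_box above 0.005 m and distance between pin and tally_box below 0.07 m), for 0.1 s.
2. the pin has dropped out of the box into the tray (x of pin in the frame of tray between -0.076 and 0.076 m and y of pin in the frame of tray between -0.066 and 0.066 m and height (world z) of pin below 0.03 m and height (world z) of tally_box above 0.03 m), for 0.1 s.
At the end, for the whole second after the job is handed in: The pin lies in the tray (its centre within the walls and less than 30 mm above the tray's underside), the tray is level, and the tally box stands at rest slot-down on the mat, its centre within 55 mm along the mat's x and 40 mm along the mat's y of the mat's centre, level within 0.1 rad (x of pin in the frame of tray between -0.076 and 0.076 m and y of pin in the frame of tray between -0.066 and 0.066 m and z of pin in the frame of tray below 0.03 m and x of tally_box in the frame of mat between -0.055 and 0.055 m and y of tally_box in the frame of mat between -0.04 and 0.04 m and z of tally_box in the frame of mat below 0.009 m and angle between each of tally_box, tray's own z axis and vertical below 0.1 rad and linear speed of tally_box below 0.03 m/s); the robot touches nothing.
It fails at once if the tally box is tipped over beyond a right angle (angle between tally_box's own z axis and vertical above 1.57 rad).
It also fails if it takes over 61 s, if anything falls off the work surface, if the arm or the gripper's body presses on something with over 40 N, if the wrist force passes 120 N, or if a joint passes its speed limit or range.

## Working session

There is one attempt and no reset: what is moved stays moved. The work goes in short steps, Python scripts to look and compute and a shell command to move; the robot and the scene stay as the last step left them, time stands still between calls to the robot, and variables do not carry over. Pictures are saved under pics/ and viewed, about 8 in all and at most 12, crops included, and the job is handed in when it is done.

```bash
ls; mkdir -p pics; python3 - <<'E'
from rig import sensors,cams,env
import cv2,numpy as np
s=sensors.observe()
print(s)
for n in ("top","side"):
    im,d=cams.get_image(n); cv2.imwrite(f"pics/{n}0.png",im); np.save(f"pics/{n}0.npy",d)
    print(n,cams.calibration(n))
E
```

```text
pics
{'time_s': 0.0, 'q': array([ 5.25226053e+01,  2.18400910e+01,  7.43827010e+01,  7.17379447e-04,
        8.38574204e+01, -1.23359720e+01]), 'qvel': array([-0.02609248, -0.02962052,  0.0531883 , -0.0447841 , -0.00921724,
       -0.0546362 ]), 'joint_efforts': array([ 9.39205347e-05, -4.48434699e+01, -2.31277871e+01, -2.22522572e-04,
        4.66329671e-03, -6.88866794e-05]), 'position': array([0.23349823, 0.49766897, 0.23073228]), 'tool_rot': array([[-8.61689270e-04,  4.24854637e-01,  9.05261175e-01],
       [-1.10343333e-03,  9.05260556e-01, -4.24855397e-01],
       [-9.99999020e-01, -1.36498869e-03, -3.11254540e-04]]), 'ft_force': array([ 0.54562499, -0.28373444, -0.23447331]), 'wrist_torque': array([-0.06838165, -0.02537672, -0.03341026]), 'grip_width': 0.08547419687174213}
top {'vertical_fov': 42.37121222540357, 'cx': 259.17326789946054, 'cy': 189.6437609187705, 'extrinsics': array([[ 0.008368  , -0.99760406,  0.06867403,  0.3885146 ],
       [-0.99989691, -0.0075463 ,  0.01221586, -0.07606667],
       [-0.01166836, -0.06876918, -0.99756436,  1.35724148],
       [ 0.        ,  0.        ,  0.        ,  1.        ]])}
side {'vertical_fov': 43.368879998017874, 'cx': 258.50875370616603, 'cy': 189.52064633946654, 'extrinsics': array([[ 0.9835779 , -0.12234844,  0.13268525,  0.30277391],
       [-0.18040607, -0.64485258,  0.74271044, -1.04060229],
       [-0.00530704, -0.7544508 , -0.65633515,  0.90184866],
       [ 0.        ,  0.        ,  0.        ,  1.        ]])}
```

View pics/top0.png

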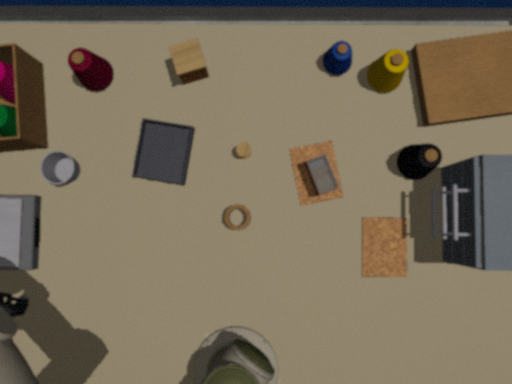

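View pics/side0.png

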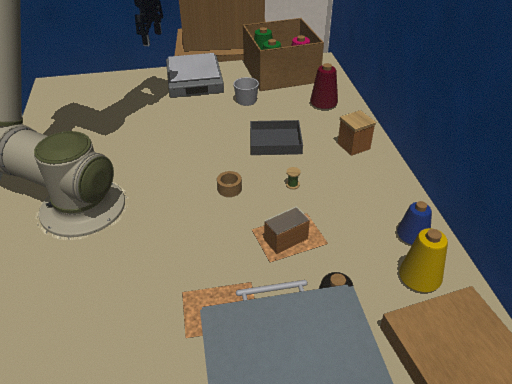

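The side and top views show two cork mats, at top px (316,172) and (384,247). The left one (316,172, larger y) carries the oblong box with the clear top, so it is the one meant. The wooden block at (188,60) has a wooden top, so it isn't the box. The dark open tray is at (164,152); the grey item at (15,230) looks like a scale.

```bash
cat > h.py <<'E'
import numpy as np,cv2
from rig import cams
def ray(name,px,z,c=None):
    c=c or cams.calibration(name); f=192/np.tan(np.radians(c["vertical_fov"]/2))
    px=np.atleast_2d(px).astype(float); T=c["extrinsics"]
    d=np.c_[(px[:,0]-c["cx"])/f,(px[:,1]-c["cy"])/f,np.ones(len(px))]@T[:3,:3].T
    o=T[:3,3]; return o+d*((z-o[2])/d[:,2:])
def rect(name,mask,z,c=None):
    """largest contour cast on plane z -> centre, size, angle(deg) of long side"""
    cs,_=cv2.findContours(mask,cv2.RETR_EXTERNAL,cv2.CHAIN_APPROX_NONE)
    k=max(cs,key=cv2.contourArea)
    p=ray(name,k[:,0],z,c)[:,:2]
    (x,y),(w,h),a=cv2.minAreaRect((p*1000).astype(np.float32))
    if w<h: w,h,a=h,w,a+90
    return (round(x,1),round(y,1)),(round(w,1),round(h,1)),round((a+90)%180-90,1)
E
python3 - <<'E'
from h import *
im=cv2.imread("pics/top0.png"); hsv=cv2.cvtColor(im,cv2.COLOR_BGR2HSV)
for p in [(315,150),(322,175),(325,185),(310,175),(164,130),(164,160),(240,190)]: print(p,hsv[p[1],p[0]])
roi=np.zeros(im.shape[:2],np.uint8); roi[130:215,280:350]=255
h,s,v=cv2.split(hsv)
def show(n,m,z): print(n,rect("top",m,z), cv2.countNonZero(m))
mat=((s>110)&(roi>0)).astype(np.uint8)*255
show("mat",cv2.morphologyEx(mat,cv2.MORPH_CLOSE,np.ones((9,9))),.003)
bx=((v<115)&(s<110)&(roi>0)).astype(np.uint8)*255
show("box",cv2.morphologyEx(bx,cv2.MORPH_CLOSE,np.ones((3,3))),.073)
roi2=np.zeros_like(roi); roi2[110:195,125:205]=255
tr=((v<110)&(roi2>0)).astype(np.uint8)*255
show("tray",tr,.035)
a=cv2.resize(im[130:215,280:350],None,fx=6,fy=6,interpolation=cv2.INTER_CUBIC)
s_=cv2.imread("pics/side0.png")[200:265,245:335]
b=cv2.resize(s_,None,fx=4,fy=4,interpolation=cv2.INTER_CUBIC)
o=np.zeros((510,790,3),np.uint8); o[:510,:420]=a; o[:260,430:790]=b
t=cv2.merge([mat,bx,tr])[105:215,125:350]; t=cv2.resize(t,(360,176)); o[300:476,430:790]=t
cv2.imwrite("pics/crop1.png",o)
E
```

```text
(315, 150) [ 15 133 150]
(322, 175) [ 16  45 107]
(325, 185) [ 17  38 106]
(310, 175) [ 13 107  55]
(164, 130) [126  19  67]
(164, 160) [126  18  72]
(240, 190) [ 19  64 144]
mat ((529.9, -213.9), (157.0, 118.2), 12.1) 1631
box ((518.1, -221.8), (94.3, 56.3), 22.2) 760
tray ((580.8, 200.0), (164.7, 147.0), -9.0) 3262
```

View pics/crop1.png

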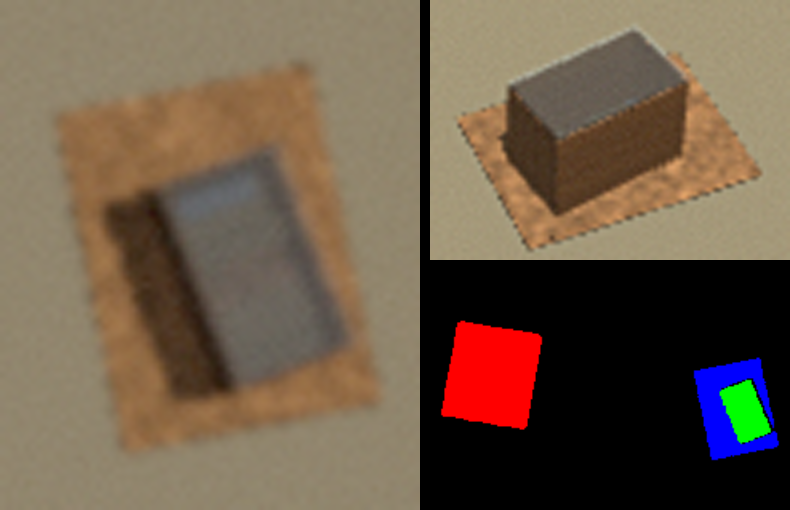

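The crop confirms it: an oblong brown box with a clear top on the left mat, with the pin showing as a light bar at its upper end, which is world +x. Next I plan the approach.

```bash
cat > plan.py <<'E'
import sys,numpy as np
from scipy.spatial.transform import Rotation as R
def down(yaw): # tool x down, tool y at yaw (deg)
    a=np.radians(yaw); y=np.array([np.cos(a),np.sin(a),0]); x=np.array([0,0,-1.])
    return np.c_[x,y,np.cross(x,y)]
def plan(p0,R0,p1,yaw1,n):
    """n equal calls; prints translation, dr for each in its own starting frame"""
    R1=down(yaw1); w=R.from_matrix(R0.T@R1).as_rotvec()/n; d=(np.array(p1)-p0)/n
    for k in range(n):
        Rk=R0@R.from_rotvec(w*k).as_matrix()
        print(np.round(Rk.T@d,4),np.round(w,4))
E
python3 - <<'E'
from plan import *; from rig import sensors
s=sensors.observe(); plan(s["position"],s["tool_rot"],[.518,-.222,.16],-67.8,4)
E
```

```text
[ 0.0178 -0.1326  0.1408] [5.788e-01 3.000e-04 2.000e-04]
[ 0.0177 -0.034   0.1905] [5.788e-01 3.000e-04 2.000e-04]
[0.0177 0.0757 0.178 ] [5.788e-01 3.000e-04 2.000e-04]
[0.0177 0.1608 0.1076] [5.788e-01 3.000e-04 2.000e-04]
```

```bash

python3 -m crank '{"hand":[0,0,0,0,0],"translation":[[0.018,-0.133,0.141],[0.018,-0.133,0.141],[0.018,-0.133,0.141],[0.018,-0.133,0.141],[0.018,-0.133,0.141]],"dr":[[0.579,0,0],[0.579,0,0],[0.579,0,0],[0.579,0,0],[0.579,0,0]]}' 60
python3 -m crank '{"hand":[0,0,0,0,0],"translation":[[0.018,-0.034,0.19],[0.018,-0.034,0.19],[0.018,-0.034,0.19],[0.018,-0.034,0.19],[0.018,-0.034,0.19]],"dr":[[0.579,0,0],[0.579,0,0],[0.579,0,0],[0.579,0,0],[0.579,0,0]]}'
python3 -m crank '{"hand":[0,0,0,0,0],"translation":[[0.018,0.076,0.178],[0.018,0.076,0.178],[0.018,0.076,0.178],[0.018,0.076,0.178],[0.018,0.076,0.178]],"dr":[[0.579,0,0],[0.579,0,0],[0.579,0,0],[0.579,0,0],[0.579,0,0]]}'
python3 -m crank '{"hand":[0,0,0,0,0],"translation":[[0.018,0.161,0.108],[0.018,0.161,0.108],[0.018,0.161,0.108],[0.018,0.161,0.108],[0.018,0.161,0.108]],"dr":[[0.579,0,0],[0.579,0,0],[0.579,0,0],[0.579,0,0],[0.579,0,0]]}'
python3 - <<'E'
from plan import *; from rig import sensors
s=sensors.observe(); plan(s["position"],s["tool_rot"],[.518,-.222,.026],-67.8,1); print(s["q"])
E
```

```text
time_s: 0.6
position: [0.3059, 0.3139, 0.2128]
tool_rot: [[-0.001, 0.855, 0.518], [-0.002, 0.518, -0.855], [-1.0, -0.002, 0.001]]
ft_force: [-0.3, 0.3, 0.1]
grip_width: 0.0852
time_s: 1.1
position: [0.3773, 0.1346, 0.1949]
tool_rot: [[-0.0, 0.999, -0.035], [-0.001, -0.035, -0.999], [-1.0, -0.0, 0.001]]
ft_force: [0.1, 0.3, -0.0]
grip_width: 0.0855
time_s: 1.6
position: [0.4488, -0.0451, 0.1766]
tool_rot: [[0.0, 0.819, -0.574], [-0.001, -0.574, -0.819], [-1.0, 0.0, 0.0]]
ft_force: [-0.6, 1.2, -1.1]
grip_width: 0.0856
time_s: 2.1
position: [0.5195, -0.2252, 0.158]
tool_rot: [[-0.0, 0.373, -0.928], [-0.0, -0.928, -0.373], [-1.0, 0.0, 0.0]]
ft_force: [0.2, 2.2, -0.8]
grip_width: 0.0851
[ 0.132  -0.0035  0.0002] [-0.0048  0.0002 -0.0002]
[-3.54047941e+01  2.69640866e+01  7.85856211e+01 -1.80445756e-02
  7.44490627e+01  3.26778554e+01]
```

```bash
python3 - <<'E'
from h import *
c=cams.calibration("wrist"); im,d=cams.get_image("wrist"); cv2.imwrite("pics/w1.png",im)
f=192/np.tan(np.radians(c["vertical_fov"]/2)); T=c["extrinsics"]
v,u=np.nonzero(d>0); z=d[v,u]; P=np.c_[(u-c["cx"])/f*z,(v-c["cy"])/f*z,z]@T[:3,:3].T+T[:3,3]
m=(P[:,2]>.06)&(P[:,2]<.085)&(np.hypot(P[:,0]-.518,P[:,1]+.222)<.09)
print(m.sum(),np.median(P[m,2]),cv2.minAreaRect((P[m,:2]*1000).astype(np.float32)))
E
```

```text
6712 0.07298701855121853 ((519.4459838867188, -224.27301025390625), (96.08354949951172, 56.21464538574219), 21.646991729736328)
```

View pics/w1.png

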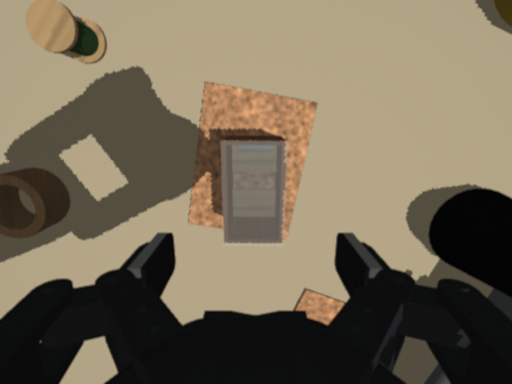

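Wrist view: the box is at about px (252,190), centred and square between the jaws, with the pin bar at the far end (252,148). The depth rectangle matches the TCP within 1 mm. I go straight down and grip.

```bash

python3 -m crank '{"hand":[0,0,0,0,0],"translation":[[0.035,0,0],[0.07,0,0],[0.1,0,0],[0.12,0,0],[0.132,0,0]],"dr":[[0,0,0],[0,0,0],[0,0,0],[0,0,0],[0,0,0]]}'
python3 -m crank '{"hand":[40,60,80,90,100],"translation":[[0,0,0],[0,0,0],[0,0,0],[0,0,0],[0,0,0]],"dr":[[0,0,0],[0,0,0],[0,0,0],[0,0,0],[0,0,0]]}' 60
python3 -m crank '{"hand":[130,160,200,255,255],"translation":[[0,0,0],[0,0,0],[0,0,0],[0,0,0],[0,0,0]],"dr":[[0,0,0],[0,0,0],[0,0,0],[0,0,0],[0,0,0]]}' 60
python3 -m crank '{"hand":[255,255,255,255,255],"translation":[[-0.003,0,0],[-0.008,0,0],[-0.015,0,0],[-0.022,0,0],[-0.03,0,0]],"dr":[[0,0,0],[0,0,0],[0,0,0],[0,0,0],[0,0,0]]}' 60
```

```text
time_s: 2.65
position: [0.5176, -0.2198, 0.0261]
tool_rot: [[-0.002, 0.381, -0.925], [0.002, -0.925, -0.381], [-1.0, -0.002, 0.001]]
ft_force: [-0.7, 0.2, 0.9]
grip_width: 0.0854
time_s: 3.15
position: [0.5191, -0.2229, 0.0291]
tool_rot: [[0.003, 0.377, -0.926], [-0.002, -0.926, -0.377], [-1.0, 0.003, -0.002]]
ft_force: [0.9, -0.8, 7.9]
grip_width: 0.0549
time_s: 3.65
position: [0.5191, -0.2229, 0.0291]
tool_rot: [[0.003, 0.377, -0.926], [-0.002, -0.926, -0.377], [-1.0, 0.003, -0.002]]
ft_force: [1.9, -0.2, 7.6]
grip_width: 0.0554
time_s: 4.15
position: [0.5179, -0.2222, 0.0579]
tool_rot: [[-0.0, 0.377, -0.926], [0.0, -0.926, -0.377], [-1.0, -0.0, 0.0]]
ft_force: [0.1, -0.7, -3.7]
grip_width: 0.0555
```

```bash

python3 -m crank '{"hand":[255,255,255,255,255],"translation":[[-0.01,0,0],[-0.03,0,0],[-0.05,0,0],[-0.07,0,0],[-0.08,0,0]],"dr":[[0,0,0],[0,0,0],[0,0,0],[0,0,0],[0,0,0]]}' 60
python3 -m crank '{"hand":[255,255,255,255,255],"translation":[[0,-0.004,-0.0025],[0,-0.013,-0.0075],[0,-0.026,-0.015],[0,-0.041,-0.024],[0,-0.058,-0.034]],"dr":[[0,0,0],[0,0,0],[0,0,0],[0,0,0],[0,0,0]]}'
python3 -m crank '{"hand":[255,255,255,255,255],"translation":[[0,-0.017,-0.01],[0,-0.034,-0.02],[0,-0.051,-0.03],[0,-0.068,-0.04],[0,-0.085,-0.05]],"dr":[[0,0,0],[0,0,0],[0,0,0],[0,0,0],[0,0,0]]}'
python3 -m crank '{"hand":[255,255,255,255,255],"translation":[[0,-0.017,-0.01],[0,-0.034,-0.02],[0,-0.051,-0.03],[0,-0.068,-0.04],[0,-0.085,-0.05]],"dr":[[0,0,0],[0,0,0],[0,0,0],[0,0,0],[0,0,0]]}'
python3 -m crank '{"hand":[255,255,255,255,255],"translation":[[0,-0.017,-0.01],[0,-0.034,-0.02],[0,-0.051,-0.03],[0,-0.068,-0.04],[0,-0.085,-0.05]],"dr":[[0,0,0],[0,0,0],[0,0,0],[0,0,0],[0,0,0]]}'
python3 -m crank '{"hand":[255,255,255,255,255],"translation":[[0,-0.017,-0.01],[0,-0.031,-0.018],[0,-0.042,-0.025],[0,-0.049,-0.029],[0,-0.053,-0.031]],"dr":[[0,0,0],[0,0,0],[0,0,0],[0,0,0],[0,0,0]]}'
python3 - <<'E'
from plan import *; from h import *; from rig import sensors
s=sensors.observe(); plan(s["position"],s["tool_rot"],[.581,.200,.078],-67.8,1); print(s["q"],s["position"])
for n in("side","wrist"):
    im,d=cams.get_image(n)
    if n=="side": a=cv2.resize(im[60:190,200:340],None,fx=2.8,fy=2.8,interpolation=cv2.INTER_CUBIC)
    else: b=cv2.resize(im,(400,300))
o=np.zeros((370,800,3),np.uint8); o[:a.shape[0],:a.shape[1]]=a[:370]; o[:300,400:]=b
cv2.imwrite("pics/c2.png",o)
E
```

```text
time_s: 4.65
position: [0.5184, -0.2225, 0.1396]
tool_rot: [[0.002, 0.377, -0.926], [-0.002, -0.926, -0.377], [-1.0, 0.002, -0.002]]
ft_force: [0.8, 0.2, -3.8]
grip_width: 0.0555
time_s: 5.15
position: [0.5276, -0.1538, 0.1367]
tool_rot: [[-0.001, 0.377, -0.926], [0.001, -0.926, -0.377], [-1.0, -0.001, 0.001]]
ft_force: [0.1, 0.1, -2.8]
grip_width: 0.0552
time_s: 5.65
position: [0.5416, -0.0558, 0.1368]
tool_rot: [[-0.001, 0.378, -0.926], [0.001, -0.926, -0.378], [-1.0, -0.001, 0.001]]
ft_force: [-0.2, -0.6, -3.2]
grip_width: 0.0554
time_s: 6.15
position: [0.5555, 0.0418, 0.1368]
tool_rot: [[-0.001, 0.378, -0.926], [0.0, -0.926, -0.378], [-1.0, -0.001, 0.001]]
ft_force: [-0.1, -0.3, -4.1]
grip_width: 0.0554
time_s: 6.65
position: [0.5695, 0.1393, 0.1367]
tool_rot: [[-0.001, 0.378, -0.926], [0.0, -0.926, -0.378], [-1.0, -0.001, 0.001]]
ft_force: [0.8, -0.1, -3.0]
grip_width: 0.0554
time_s: 7.15
position: [0.579, 0.1985, 0.1372]
tool_rot: [[-0.0, 0.378, -0.926], [-0.0, -0.926, -0.378], [-1.0, 0.0, 0.0]]
ft_force: [-0.7, 0.3, -3.7]
grip_width: 0.0556
[ 0.0592 -0.0007 -0.0025] [-0.0002  0.0002 -0.    ]
[ 7.85649622e+00  3.23943030e+01  7.23634208e+01 -6.41869816e-03
  7.52553604e+01  7.56683249e+01] [0.57898312 0.19847772 0.13715486]
```

View pics/c2.png

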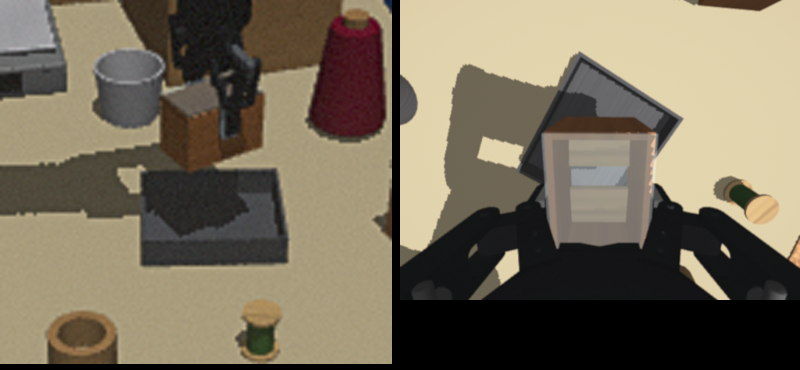

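Side view: the box hangs over the tray. In the wrist view the pin isn't clear, so I enlarge the box interior and look at the tray.

```bash
python3 - <<'E'
from h import *
im,d=cams.get_image("wrist"); cv2.imwrite("pics/w3.png",im)
print(cams.calibration("wrist")["extrinsics"].round(3).tolist())
b=cv2.resize(im[130:330,160:350],None,fx=3,fy=3,interpolation=cv2.INTER_CUBIC)
cv2.imwrite("pics/c3.png",b)
E
```

```text
[[0.377, -0.893, -0.246, 0.641], [-0.926, -0.364, -0.1, 0.222], [-0.0, 0.266, -0.964, 0.28], [0.0, 0.0, 0.0, 1.0]]
```

View pics/c3.png

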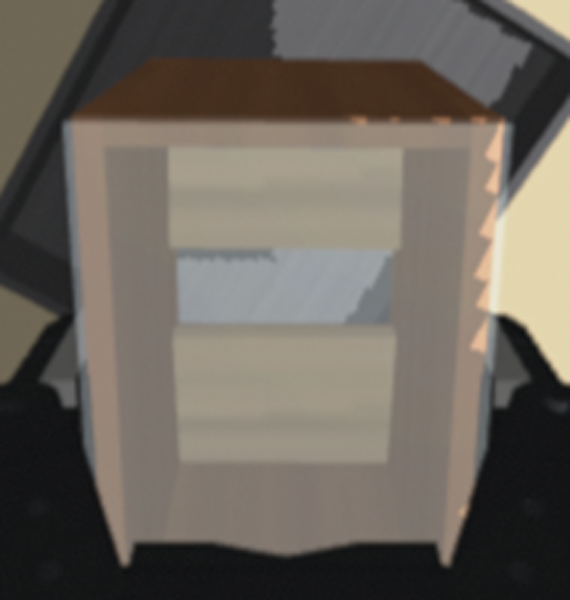

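The camera is beyond the +x wall, so that wall hides the last ~10 mm of floor where the pin would lie. The -x end is empty. I lower the box and shake it.

```bash

python3 -m crank '{"hand":[255,255,255,255,255],"translation":[[0.008,0,0],[0.022,0,0],[0.038,0,0],[0.052,0,0],[0.06,0,0]],"dr":[[0,0,0],[0,0,0],[0,0,0],[0,0,0],[0,0,0]]}' 60
python3 -m crank '{"hand":[255,255,255,255,255],"translation":[[0,0,0],[0,0,0],[0,0,0],[0,0,0],[0,0,0]],"dr":[[0,0,0],[0,0,0],[0,0,0],[0,0,0],[0,0,0]]}'
python3 -m crank '{"hand":[255,255,255,255,255],"translation":[[0,0,0.02],[0,0,0.03],[0,0,0],[0,0,-0.03],[0,0,-0.03]],"dr":[[0,0,0],[0,0,0],[0,0,0],[0,0,0],[0,0,0]]}'
python3 -m crank '{"hand":[255,255,255,255,255],"translation":[[0,0,0.03],[0,0,0.06],[0,0,0.06],[0,0,0.03],[0,0,0.03]],"dr":[[0,0,0],[0,0,0],[0,0,0],[0,0,0],[0,0,0]]}'
python3 - <<'E'
from h import *
im,d=cams.get_image("wrist"); cv2.imwrite("pics/w4.png",im)
t,_=cams.get_image("top"); s,_=cams.get_image("side")
o=np.zeros((600,800,3),np.uint8)
o[:300,:400]=cv2.resize(im,(400,300))
o[:300,400:]=cv2.resize(t[105:210,110:250],(400,300),interpolation=cv2.INTER_CUBIC)
o[300:,:400]=cv2.resize(s[100:175,230:330],(400,300),interpolation=cv2.INTER_CUBIC)
o[300:,400:]=cv2.resize(s[160:310,170:370],(400,300),interpolation=cv2.INTER_CUBIC)
cv2.imwrite("pics/c4.png",o)
E
```

```text
time_s: 7.8
position: [0.5785, 0.1971, 0.0757]
tool_rot: [[-0.002, 0.376, -0.926], [-0.0, -0.926, -0.376], [-1.0, -0.0, 0.002]]
ft_force: [0.2, 0.6, -3.3]
grip_width: 0.0553
time_s: 8.3
position: [0.5792, 0.1978, 0.0778]
tool_rot: [[0.001, 0.377, -0.926], [0.0, -0.926, -0.377], [-1.0, 0.0, -0.001]]
ft_force: [0.0, 0.6, -3.5]
grip_width: 0.0555
time_s: 8.8
position: [0.6095, 0.2099, 0.0775]
tool_rot: [[0.003, 0.377, -0.926], [0.001, -0.926, -0.377], [-1.0, 0.001, -0.003]]
ft_force: [1.4, 0.3, -4.4]
grip_width: 0.0554
time_s: 9.3
position: [0.5816, 0.1984, 0.078]
tool_rot: [[0.004, 0.377, -0.926], [0.001, -0.926, -0.377], [-1.0, 0.001, -0.004]]
ft_force: [0.5, 0.2, -3.9]
grip_width: 0.0553
```

View pics/c4.png

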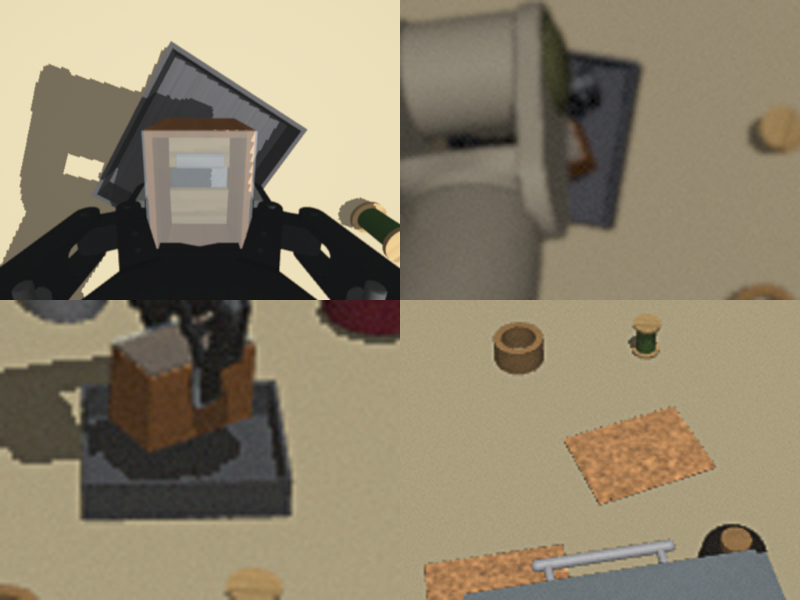

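Wrist view: the pin (light bar at 200,158) is now just on the +x side of the slot (200,178), so it is still inside. The mat and table carry no stray pin. I shake on.

```bash

python3 -m crank '{"hand":[255,255,255,255,255],"translation":[[0,0,0.03],[0,0,0],[0,0,-0.03],[0,0,0],[0,0,0.03]],"dr":[[0,0,0],[0,0,0],[0,0,0],[0,0,0],[0,0,0]]}'
python3 -m crank '{"hand":[255,255,255,255,255],"translation":[[0,0,-0.03],[0,0,-0.06],[0,0,-0.03],[0,0,-0.03],[0,0,-0.03]],"dr":[[0,0,0],[0,0,0],[0,0,0],[0,0,0],[0,0,0]]}'
python3 -m crank '{"hand":[255,255,255],"translation":[[0,0,0],[0,0,0],[0,0,0]],"dr":[[0,0,0],[0,0,0],[0,0,0]]}'
python3 - <<'E'
from h import *
im,d=cams.get_image("wrist"); cv2.imwrite("pics/w5.png",im)
s,_=cams.get_image("side")
o=np.zeros((600,800,3),np.uint8)
o[:300,:400]=cv2.resize(im,(400,300))
o[:300,400:]=cv2.resize(im[140:320,150:390],(400,300),interpolation=cv2.INTER_CUBIC)
o[300:,:400]=cv2.resize(s[100:175,230:330],(400,300),interpolation=cv2.INTER_CUBIC)
cv2.imwrite("pics/c5.png",o)
E
```

```text
time_s: 9.95
position: [0.5509, 0.1863, 0.0767]
tool_rot: [[-0.0, 0.378, -0.926], [-0.0, -0.926, -0.378], [-1.0, 0.0, 0.0]]
ft_force: [-0.4, 1.1, -2.4]
grip_width: 0.0552
time_s: 10.45
position: [0.5784, 0.1976, 0.0775]
tool_rot: [[-0.001, 0.377, -0.926], [-0.0, -0.926, -0.377], [-1.0, -0.0, 0.0]]
ft_force: [-0.0, -0.1, -2.7]
grip_width: 0.0553
time_s: 10.75
position: [0.5792, 0.1978, 0.0774]
tool_rot: [[0.0, 0.377, -0.926], [0.0, -0.926, -0.377], [-1.0, 0.0, -0.0]]
ft_force: [-0.4, -0.1, -3.3]
grip_width: 0.0555
```

View pics/c5.png

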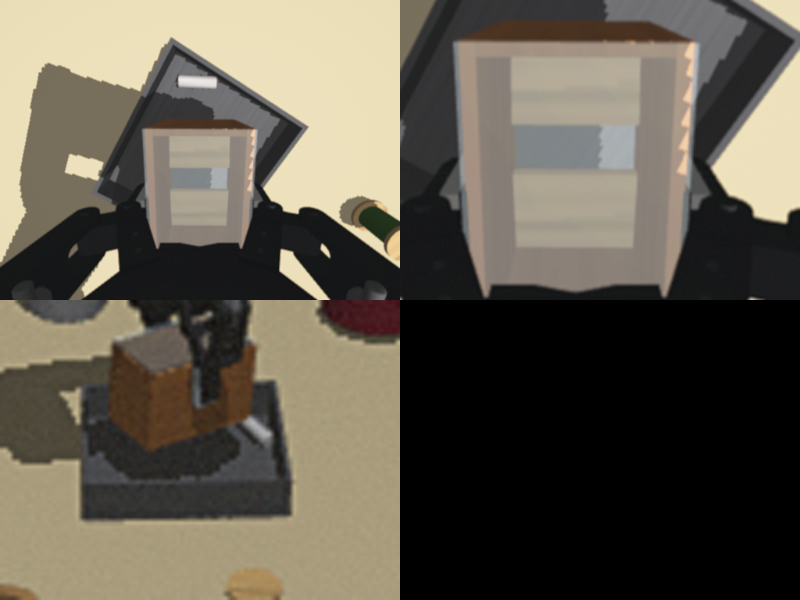

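The pin lies in the tray (wrist view 197,81; side view 258,430), and the box is empty. I lift the box and carry it back over the mat centre.

```bash

python3 -m crank '{"hand":[255,255,255,255,255],"translation":[[-0.008,0,0],[-0.022,0,0],[-0.038,0,0],[-0.052,0,0],[-0.06,0,0]],"dr":[[0,0,0],[0,0,0],[0,0,0],[0,0,0],[0,0,0]]}' 60
python3 -m crank '{"hand":[255,255,255,255,255],"translation":[[0,0.013,0.007],[0,0.035,0.019],[0,0.066,0.036],[0,0.096,0.053],[0,0.127,0.07]],"dr":[[0,0,0],[0,0,0],[0,0,0],[0,0,0],[0,0,0]]}'
python3 -m crank '{"hand":[255,255,255,255,255],"translation":[[0,0.031,0.017],[0,0.061,0.034],[0,0.092,0.051],[0,0.123,0.068],[0,0.153,0.085]],"dr":[[0,0,0],[0,0,0],[0,0,0],[0,0,0],[0,0,0]]}'
python3 -m crank '{"hand":[255,255,255,255,255],"translation":[[0,0.031,0.017],[0,0.057,0.031],[0,0.072,0.04],[0,0.08,0.044],[0,0.083,0.046]],"dr":[[0,0,0],[0,0,0],[0,0,0],[0,0,0],[0,0,0]]}'
python3 -m crank '{"hand":[255,255],"translation":[[0,0,0],[0,0,0]],"dr":[[0,0,0],[0,0,0]]}'
python3 - <<'E'
from plan import *; from rig import sensors
s=sensors.observe(); plan(s["position"],s["tool_rot"],[.530,-.214,.031],-77.9,1); print(s["position"])
E
```

```text
time_s: 11.35
position: [0.5795, 0.1979, 0.1391]
tool_rot: [[0.002, 0.377, -0.926], [0.0, -0.926, -0.377], [-1.0, 0.001, -0.002]]
ft_force: [0.7, -0.4, -3.3]
grip_width: 0.0552
time_s: 11.85
position: [0.5612, 0.0519, 0.1368]
tool_rot: [[-0.001, 0.377, -0.926], [-0.0, -0.926, -0.377], [-1.0, -0.0, 0.001]]
ft_force: [0.3, 0.7, -3.2]
grip_width: 0.0552
time_s: 12.35
position: [0.5401, -0.122, 0.1369]
tool_rot: [[-0.001, 0.377, -0.926], [0.0, -0.926, -0.377], [-1.0, -0.001, 0.001]]
ft_force: [0.9, -0.2, -2.7]
grip_width: 0.0554
time_s: 12.85
position: [0.5296, -0.2145, 0.1371]
tool_rot: [[-0.0, 0.377, -0.926], [0.0, -0.926, -0.377], [-1.0, -0.001, 0.0]]
ft_force: [-0.3, 0.4, -3.6]
grip_width: 0.0556
time_s: 13.05
position: [0.5299, -0.2132, 0.1373]
tool_rot: [[-0.0, 0.378, -0.926], [0.0, -0.926, -0.378], [-1.0, -0.0, 0.0]]
ft_force: [0.6, -0.5, -3.0]
grip_width: 0.0551
[0.1063 0.0008 0.0003] [1.768e-01 1.000e-04 4.000e-04]
[ 0.52993855 -0.2131572   0.13733372]
```

```bash

python3 -m crank '{"hand":[255,255,255,255,255],"translation":[[0.025,0,0],[0.05,0,0],[0.075,0,0],[0.092,0,0],[0.1,0,0]],"dr":[[0.05,0,0],[0.1,0,0],[0.15,0,0],[0.176,0,0],[0.176,0,0]]}' 60
python3 -m crank '{"hand":[255,255,255,255,255],"translation":[[0.002,0,0],[0.004,0,0],[0.005,0,0],[0.006,0,0],[0.006,0,0]],"dr":[[0,0,0],[0,0,0],[0,0,0],[0,0,0],[0,0,0]]}'
```

```text
time_s: 13.55
position: [0.5295, -0.2129, 0.0359]
tool_rot: [[-0.002, 0.21, -0.978], [0.001, -0.978, -0.21], [-1.0, -0.002, 0.002]]
ft_force: [-0.3, -0.3, -2.7]
grip_width: 0.0553
time_s: 14.05
position: [0.5299, -0.2143, 0.0317]
tool_rot: [[0.0, 0.209, -0.978], [-0.0, -0.978, -0.209], [-1.0, 0.0, -0.0]]
ft_force: [0.1, 0.3, -2.3]
grip_width: 0.0554
```

```bash

python3 -m crank '{"hand":[255,255,255,255,255],"translation":[[0.001,0,0],[0.0015,0,0],[0.002,0,0],[0.002,0,0],[0.002,0,0]],"dr":[[0,0,0],[0,0,0],[0,0,0],[0,0,0],[0,0,0]]}'
python3 -m crank '{"hand":[255,255,255],"translation":[[0.0005,0,0],[0.001,0,0],[0.001,0,0]],"dr":[[0,0,0],[0,0,0],[0,0,0]]}'
```

```text
time_s: 14.55
position: [0.5299, -0.2144, 0.0309]
tool_rot: [[0.001, 0.209, -0.978], [-0.001, -0.978, -0.209], [-1.0, 0.001, -0.001]]
ft_force: [-5.7, 1.3, 10.2]
grip_width: 0.0555
time_s: 14.85
position: [0.5298, -0.2144, 0.0307]
tool_rot: [[0.001, 0.209, -0.978], [-0.001, -0.978, -0.209], [-1.0, 0.001, -0.001]]
ft_force: [-8.7, 1.8, 19.4]
grip_width: 0.055
```

Contact. I ease off, open and rise.

```bash

python3 -m crank '{"hand":[255,255,200,100,50],"translation":[[-0.001,0,0],[-0.0015,0,0],[-0.0015,0,0],[-0.0015,0,0],[-0.0015,0,0]],"dr":[[0,0,0],[0,0,0],[0,0,0],[0,0,0],[0,0,0]]}' 30
python3 -m crank '{"hand":[0,0,0,0,0],"translation":[[0,0,0],[0,0,0],[0,0,0],[0,0,0],[0,0,0]],"dr":[[0,0,0],[0,0,0],[0,0,0],[0,0,0],[0,0,0]]}'
python3 -m crank '{"hand":[0,0,0,0,0],"translation":[[-0.01,0,0],[-0.03,0,0],[-0.06,0,0],[-0.1,0,0],[-0.14,0,0]],"dr":[[0,0,0],[0,0,0],[0,0,0],[0,0,0],[0,0,0]]}'
python3 -m crank '{"hand":[0,0,0,0,0],"translation":[[-0.02,0,0],[-0.03,0,0],[-0.03,0,0],[-0.03,0,0],[-0.03,0,0]],"dr":[[0,0,0],[0,0,0],[0,0,0],[0,0,0],[0,0,0]]}'
python3 - <<'E'
from h import *
c=cams.calibration("wrist"); im,d=cams.get_image("wrist"); s,_=cams.get_image("side"); t,_=cams.get_image("top")
f=192/np.tan(np.radians(c["vertical_fov"]/2)); T=c["extrinsics"]
v,u=np.nonzero(d>0); z=d[v,u]; P=np.c_[(u-c["cx"])/f*z,(v-c["cy"])/f*z,z]@T[:3,:3].T+T[:3,3]
m=(P[:,2]>.06)&(P[:,2]<.085)&(np.hypot(P[:,0]-.53,P[:,1]+.214)<.09)
q=P[m]; A=np.linalg.lstsq(np.c_[q[:,:2],np.ones(len(q))],q[:,2],rcond=None)[0]
print(m.sum(),np.median(q[:,2]),"slope",A[:2],cv2.minAreaRect((q[:,:2]*1000).astype(np.float32)))
h=cv2.cvtColor(t,cv2.COLOR_BGR2HSV)
b=((h[...,2]>130)); b[:115]=0;b[195:]=0;b[:,:130]=0;b[:,200:]=0
k=np.zeros(b.shape,np.uint8); cv2.fillPoly(k,[np.array([[145,125],[190,131],[182,180],[139,175]])],1)
y,x=np.nonzero(b&(k>0)); print("pin px",len(x),x.mean() if len(x) else 0,y.mean() if len(y) else 0)
if len(x): print(ray("top",[x.mean(),y.mean()],.012))
o=np.zeros((600,800,3),np.uint8)
o[:300,:400]=cv2.resize(im,(400,300))
o[:300,400:]=cv2.resize(t[105:210,110:250],(400,300),interpolation=cv2.INTER_CUBIC)
o[300:,:400]=cv2.resize(s[100:175,230:330],(400,300),interpolation=cv2.INTER_CUBIC)
o[300:,400:]=cv2.resize(s[160:310,170:370],(400,300),interpolation=cv2.INTER_CUBIC)
cv2.imwrite("pics/c6.png",o)
E
```

```text
time_s: 15.35
position: [0.5301, -0.2144, 0.0303]
tool_rot: [[0.001, 0.209, -0.978], [-0.001, -0.978, -0.209], [-1.0, 0.001, -0.001]]
ft_force: [-0.8, -0.4, 0.2]
grip_width: 0.068
time_s: 15.85
position: [0.5299, -0.2142, 0.0298]
tool_rot: [[-0.0, 0.209, -0.978], [-0.0, -0.978, -0.209], [-1.0, 0.0, 0.0]]
ft_force: [0.2, 0.0, -0.7]
grip_width: 0.0857
time_s: 16.35
position: [0.5296, -0.214, 0.172]
tool_rot: [[-0.0, 0.209, -0.978], [0.0, -0.978, -0.209], [-1.0, -0.0, 0.0]]
ft_force: [0.7, -0.7, -0.2]
grip_width: 0.0852
time_s: 16.85
position: [0.5294, -0.214, 0.1984]
tool_rot: [[-0.002, 0.209, -0.978], [0.002, -0.978, -0.209], [-1.0, -0.002, 0.002]]
ft_force: [0.5, -0.2, -0.6]
grip_width: 0.0856
4939 0.07298598514812565 slope [-0.00347253  0.0012363 ] ((528.2160034179688, -215.04501342773438), (95.72547149658203, 56.02516555786133), 11.709321975708008)
pin px 18 155.22222222222223 127.83333333333333
[[0.64950018 0.22798814 0.012     ]]
```

View pics/c6.png

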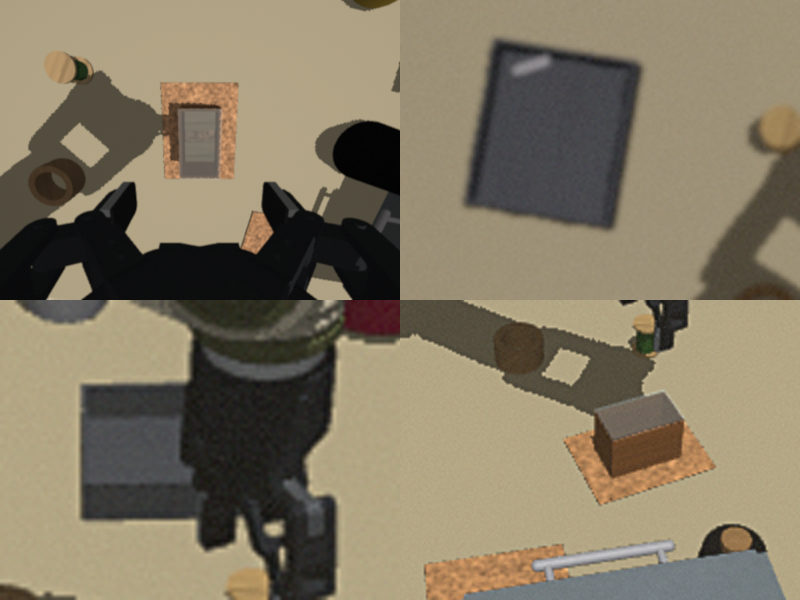

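The final view shows the pin lying in the tray (530,65) and the box standing on the mat (198,143), with the gripper clear. I hand it in.

```bash
python3 -c "
from rig import env
print(env.close_job())"
```

```text
the job is handed in; nothing more can be done
None
```

I lifted the tally box off the left-hand mat and carried it gently over the tray. I shook it slot-down with its underside about 50 mm above the table until the pin dropped into the tray. Then I stood the box back near the mat's centre and let go. The job was handed in at about 17 s; it reports no verdict.

**Last checks:**
- **Box:** it stands about 2 mm from the mat's centre. Its top is at 73 mm, as expected on the 3 mm mat, and its tilt is under 0.005 rad.
- **Pin:** it lies on the tray floor near one wall, at roughly x 63, y 38 mm in the tray's frame. That position comes from only 18 pixels, but it is inside the limits of 76 and 66 mm.
- **Gripper:** it is open and about 0.2 m above the table, touching nothing.

**Less certain:**
- **Pin before the shake:** the end wall hid it while the box first hung over the tray. It was seen inside the box only after the first shakes.
- **Tray size:** the tray measured a few mm larger than its stated size because the view included its outer sides. Its position is therefore good to about 4 mm.

No check failed.

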